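# Set and clamp the pour-over arm above the mug

### The arm

A 6-joint arm with a two-finger parallel gripper is mounted at the origin on the work surface. World frame = base frame: x ahead of the robot, y to its left, z up, the work surface at z = 0. Lengths are in mm, angles in rad, forces in N, time in s.
With the tool pointing down it reaches from about 425 to 950 mm from the base axis. Payload 3.5 kg.
Tool frame: the origin (TCP) lies between the finger pads; the fingertips stand manip.tip_reach ahead of it and the grasp point (between the pads) lies 2 mm behind it (manip.tip_reach is the distance from the TCP to the fingertips, in mm); z points along the fingers, y is the line along which they close (so a half turn about z gives the same grasp; the last joint's range is limited). The gripper opens to 85 mm and grips with 20 to 120 N. Pads are 22 mm wide; open, the fingers measure 114 mm over their backs; the gripper's body (76 mm by 85 mm) begins 54 mm behind the grasp point. The pads swing forward as they close: fully open they stand 13 mm farther back than shut.
Start: joints at [1.075, 0.286, 1.577, -0, 1.279, -0.15], TCP at [228.754, 635.042, 248.325] pointing down, gripper open.
Joint ranges: [-2.77, 2.77], [-0.9, 2.22], [0.21, 2.48], [-1.53, 4.67], [0.24, 2.81], [-2.84, 2.84]. Speed limits (rad/s): [2.79, 2.79, 3.14, 3.14, 3.14, 3.14].

### API

Orientations are given as a unit quaternion [x, y, z, w].
In Python, from workcell import get_obs, optics, ticket, cut_out, landmark_of, manip gives the robot as it stands.
- The arm moves only by the shell command python3 -m pendant 'ROWS' [OPENING] [FORCE]. ROWS is JSON, a list of rows, each an object of numbers: "tx", "ty", "tz": the shift along the tool's x, y, z each as a share of 2.5 cm, from -1 to 1; "wx", "wy", "wz": the turn, a rotation vector about the tool's x, y, z each as a share of pi rad, from -1 to 1. In form: [{"tx": .., "ty": .., "tz": .., "wx": .., "wy": .., "wz": ..}, ...]. A call has 1 to 20 rows; each row shifts and turns the commanded pose from where the row before left it, along the tool's axes as they then stand; what a row does not reach is not made up. A row lasts 1/12 s, in which the tool goes at most 41.7 mm and 7.16 degrees, less where a joint would pass 70% of its speed; a pose out of reach is approached as far as the arm can. A call with a number of a shift or a turn outside -1 to 1 is refused whole. A call with a gripper value outside its range is refused whole. OPENING is the closure, from -1 (fully open) to 1 (shut), set as the call begins (- or left out, the last holds). The fingers move at their own pace and stop on an object; FORCE is the grip in N (left out, the last holds). Time passes only in rows, so rows that do not move let the fingers close. It gives the time, the measured TCP pose, the force, the opening and the grip force at its end, in the units of the state.
- get_obs(): the state, without advancing time (a new reading comes with each control period).
- optics.snapshot(name): name is "scene" or "top" or "wrist"; returns a dict with "pixels" (384x512x3 uint8, red, green, blue), "z_map" (384x512 float32, mm along the optical axis (not along the pixel's ray), 0 where there is no reading), "fx", "fy", "cx", "cy" (pixels), "eye" and "attitude" of the camera in the world. Camera axes: x right, y up, looking along -z (the intrinsics and any distortion apply to the point x, -y, -z); pixel columns grow to the right and rows downward; lengths in mm; the calibration is good to about 2 mm. A picture is of the moment at which its call begins.
- ticket.finish_job(): hands the job in; it is judged then, once.
Trained networks look in the newest picture that a camera, given by its name, has taken for a name from the list of things; names that differ only in an ending like _2 or _b are one class to them, and where a whole thing is asked for, a point or a joint stands for the part that bears it (a point fixed in the world has none). Each returns a list of dicts, best first, with "conf" (0 to 1); they miss things now and then, are a little off and sometimes report something else, mostly with a low value. They report only what shows in the picture. A call takes as long as a camera call. They do not tell look-alikes from the thing itself.
- cut_out(camera, thing): "mask" (384x512 bool, what is visible of it) and "position" ([column, row] as shares, 0 to 1, of the picture: columns of its width, rows of its height, amid what is visible of it).
- landmark_of(camera, thing): "position" ([column, row] as shares, 0 to 1, of the picture: columns of its width, rows of its height: a listed point, or the origin of a listed thing).
The state is a dict: "clock": time; "qpos": joint angles; "dq": joint speeds; "effort": joint torques, N m; "ee_pos": TCP position; "tcp_rot": TCP orientation; "contact_force": force on the tool from outside, world axes, zero at the start; "moment": the same for the moment, N m; "grip_width": finger opening in mm; "gripper_force": force on a finger pad.
Only numpy, scipy, OpenCV 4.12 (cv2) and the standard library are available. Lean on these libraries where they do the work, as an engineer would, in place of code of your own. Each camera call takes 0.05 s, during which the arm holds its last target. There are 200 camera calls.

### The job

Two identical pour-over stands are on the coffee bar; one has a mug on its foot plate. On that stand, slide the dripper arm forward by its upright knob until the dripper is centred over the mug, then flip the cam lever over centre until it lies fully down and clamps the arm. Leave the mug standing where it is.

Things in the scene. Friction and masses are not known exactly. Their poses are not given: they have to be found in the camera images.
- stand: The stand with the mug on it, fixed; an identical one without mug is beside it. Origin on the counter under its post; x along the arm, knob to dripper; z up. Foot plate 12 mm thick, x -70 to 200, y +-60 mm. The post's collar (40 x 44 mm in x, y, top at z 170; pivot ears to z 187) holds the arm's rod (16 mm thick, axis at y 0, z 150). No other part is higher than z 260.
- boom_knob (a point): Grip point of the upright round steel knob on the sliding arm's rear end: on its axis at z 180 mm. Knob 20 mm thick, standing free from the rod (z 158) up to z 198. The arm slides along the stand's x, 90 mm of travel, starts near the rear end, drags with about 2.5 N and stays where left; with the lever clamped it takes about 15 N to shift.
- boom_dripper (a point): Centre of the white cone dripper fixed on the arm's front, 240 mm ahead of the knob: on the cone's axis at z 150 mm. Rim 92 mm across at z 185, lower end at z 108 mm.
- lever (a joint): Cam lever on the collar, rad: bar 20 x 8 mm reaching 80 mm from a pivot along the stand's x at x 0, y 18, z 180 mm. 0 = open: bar stands up, 65 deg above level, leaning to +y (tip y 50, z 252). Grows swinging over the top to -y; 1.95 = clamped: bar level, tip y -62, top z 188. A spring holds it open below 0.95, snaps it down beyond. Needs up to 0.3 N m.
- mug: White mug, 76 mm across the rim, 85 mm high, 0.2 to 0.4 kg, handle at its own +y, standing loose on the stand's foot plate close under the arm's line. Origin at the centre of its underside, 12 mm above the counter.
Things that resemble listed ones, but are neither listed nor needed, are in the scene too. What is shaped like the mug but pink is not meant.

How it is judged:
By the outcome, as a careful person would: the job done as asked, in the order asked, and still so for the second after the job is handed in, with the robot touching nothing.
It also fails if it takes over 48 s, if anything falls off the work surface, if the arm or the gripper's body presses on something with over 40 N, if the wrist force passes 120 N, or if a joint passes its speed limit or range.

## Working session

There is one attempt and no reset: what is moved stays moved. The work goes in short steps, Python scripts to look and compute and a shell command to move; the robot and the scene stay as the last step left them, time stands still between calls to the robot, and variables do not carry over. Pictures are saved under pics/ and viewed, at most 10 in all, crops included, and the job is handed in when it is done.

```bash
mkdir -p pics; cat > h.py <<'E'
import numpy as np, cv2
from scipy.spatial.transform import Rotation as R
from workcell import get_obs, optics, ticket, cut_out, landmark_of, manip
def pt(s,u,v,z=None,dz=None):
    "pixel->world, at depth dz or on plane world z"
    A=np.array(s['attitude'],float); A=R.from_quat(A).as_matrix() if A.size==4 else A.reshape(3,3)
    e=np.array(s['eye'],float); d=A@np.array([(u-s['cx'])/s['fx'],-(v-s['cy'])/s['fy'],-1])
    return e+d*(dz if dz is not None else (z-e[2])/d[2])
E
python3 - <<'E'
from h import *
print(manip.tip_reach,get_obs())
ims=[]
for c in ['scene','top']:
    s=optics.snapshot(c); ims.append(s['pixels'])
    print(c,{k:v for k,v in s.items() if k not in('pixels','z_map')})
    cv2.imwrite(f'pics/{c}0.png',cv2.cvtColor(s['pixels'],cv2.COLOR_RGB2BGR))
    for n,z in [('stand',0),('boom_knob',180),('boom_dripper',150),('lever',180),('mug',12)]:
        for r in landmark_of(c,n):
            u,v=r['position'][0]*512,r['position'][1]*384
            print(c,n,round(r['conf'],2),round(u),round(v),pt(s,u,v,z=z).round())
E
```

```text
17.0 {'clock': 0.0, 'qpos': array([ 1.07500531e+00,  2.87240707e-01,  1.57819269e+00,  3.95202606e-05,
        1.27860191e+00, -1.50013231e-01]), 'dq': array([-5.30633936e-04,  4.65830257e-04, -5.46361819e-05, -1.94594860e-03,
       -2.00453154e-03, -3.59279878e-04]), 'effort': array([-1.19636838e-04, -4.05999005e+01, -2.92617774e+01, -1.48796667e-04,
        5.96650323e-03,  1.08391461e-06]), 'ee_pos': array([228.44943038, 634.50439928, 246.8886061 ]), 'tcp_rot': array([ 1.72034389e-01,  9.85090187e-01, -1.15220185e-03, -4.05488592e-04]), 'contact_force': array([ 0.35838689, -0.11026847,  0.0592949 ]), 'moment': array([ 0.05248814,  0.03657886, -0.04149134]), 'gripper_force': 0.0, 'grip_width': 85.10024850717231}
scene {'fx': 348.1213367862561, 'fy': 348.1213367862561, 'cx': 258.2817745579175, 'cy': 187.4737988361846, 'eye': array([1133.01780287,   -2.19600338,  762.5530309 ]), 'attitude': array([0.22887735, 0.26943167, 0.71758532, 0.60007753])}
scene stand 0.97 204 218 [ 605. -243.    0.]
scene boom_knob 0.84 199 131 [ 460. -276.  180.]
scene boom_dripper 0.86 193 210 [ 693. -224.  150.]Traceback (most recent call last):
  File "<stdin>", line 9, in <module>
ValueError: it knows: boom_dripper, boom_knob, mug, stand
```

```bash
python3 - <<'E'
from h import *
for c in ['scene','top']:
    s=optics.snapshot(c)
    cv2.imwrite(f'pics/{c}0.png',cv2.cvtColor(s['pixels'],cv2.COLOR_RGB2BGR))
    if c=='top':print({k:v for k,v in s.items() if k not in('pixels','z_map')})
    for n,z in [('stand',0),('boom_knob',180),('boom_dripper',150),('mug',12)]:
        for r in landmark_of(c,n):
            u,v=r['position'][0]*512,r['position'][1]*384
            print(c,n,round(r['conf'],2),round(u),round(v),pt(s,u,v,z=z).round())
a=cv2.imread('pics/scene0.png');b=cv2.imread('pics/top0.png')
cv2.imwrite('pics/both.png',cv2.resize(np.hstack([a,b]),(800,300)))
cv2.imwrite('pics/topb.png',cv2.resize(b,(800,600)))
E
```

```text
scene stand 0.85 203 218 [ 607. -244.    0.]
scene boom_knob 0.75 199 131 [ 461. -274.  180.]
scene boom_dripper 0.93 190 211 [ 695. -230.  150.]
scene mug 0.96 161 177 [ 493. -403.   12.]
scene mug 0.95 262 287 [779. -52.  12.]
scene mug 0.89 123 249 [ 741. -410.   12.]
scene mug 0.69 286 238 [636. -14.  12.]
scene mug 0.6 199 263 [ 746. -211.   12.]
{'fx': 418.2852001060721, 'fy': 418.2852001060721, 'cx': 257.6198202640186, 'cy': 193.35129311486986, 'eye': array([ 469.06963531,  -71.65671373, 1137.93508622]), 'attitude': array([ 0.03564656, -0.05190515, -0.69609941,  0.71517885])}
top stand 0.74 312 196 [ 608. -245.    0.]
top boom_knob 0.67 336 249 [ 465. -274.  180.]
top boom_dripper 0.87 310 151 [ 698. -216.  150.]
top mug 0.87 300 145 [ 747. -209.   12.]
top mug 0.75 242 135 [771. -49.  12.]
top mug 0.56 230 188 [621. -22.  12.]
```

View pics/topb.png

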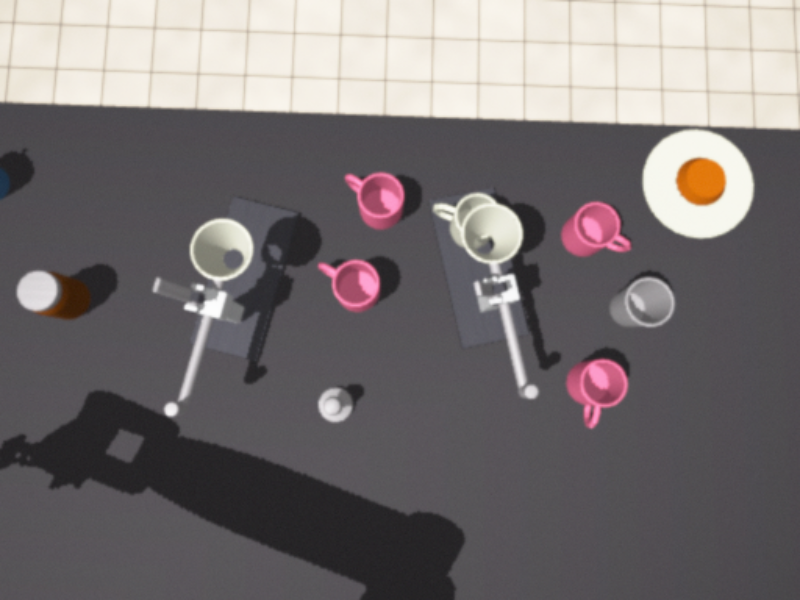

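View pics/scene0.png

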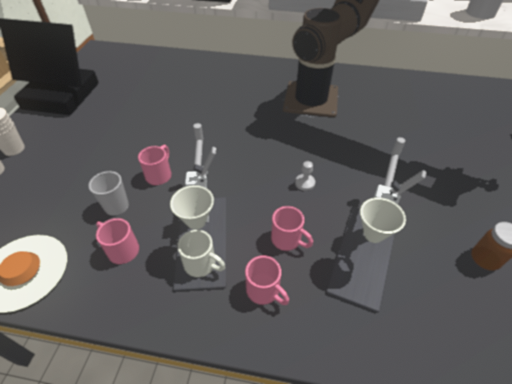

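The white-mug stand is the one at right in the top view: collar (497,290) of 800, knob (531,392), dripper (491,232), mug peeking out at (475,212). The other stand is at left, with collar (210,300) and nothing on its foot. The pink mugs at (380,200), (356,285), (597,228) and (600,383) are not meant. I'll confirm with one crop and refine the axis.

```bash
cat >> h.py <<'E'
def cloud(s):
    v,u=np.mgrid[:384,:512]; A=R.from_quat(s['attitude']).as_matrix(); z=s['z_map']
    p=np.stack([(u-s['cx'])/s['fx']*z,-(v-s['cy'])/s['fy']*z,-z],-1)@A.T+s['eye']
    p[z<=0]=np.nan; return p
def circ(xy):
    c,r=cv2.minEnclosingCircle(xy.astype(np.float32)); return np.round(c,1),round(r,1)
E
python3 - <<'E'
from h import *
K=[]
for c in ['scene','top']:
    s=optics.snapshot(c); P=cloud(s); p=P.reshape(-1,3)
    near=lambda x,y,r,a,b:p[(np.hypot(p[:,0]-x,p[:,1]-y)<r)&(p[:,2]>a)&(p[:,2]<b)]
    d=near(696,-222,65,175,190); print(c,'dripper rim',len(d),circ(d[:,:2]),d[:,2].max())
    k=near(462,-275,30,190,206); print('knob top',len(k),np.median(k,0) if len(k) else '',circ(k[:,:2]))
    m=near(750,-208,60,80,104); m=m[:, :2]; print('mug rim',len(m),circ(m))
    f=near(650,-230,220,4,20); 
    if len(f): print('foot',cv2.minAreaRect(f[:,:2].astype(np.float32)))
    l=near(607,-240,80,195,262); print('lever',len(l),l.mean(0) if len(l) else '')
    for r in cut_out(c,'mug'):
        u,v=np.array(r['position'])*[512,384]; q=P[r['mask']]; print(round(u),round(v),round(r['conf'],2),np.nanmedian(q,0).round(),s['pixels'][r['mask']].mean(0).round())
    K.append(cv2.resize(cv2.cvtColor(s['pixels'],cv2.COLOR_RGB2BGR)[(slice(110,300) if c=='scene' else slice(105,265)),(slice(140,290) if c=='scene' else slice(260,380))],(400,500)))
cv2.imwrite('pics/crop1.png',np.hstack(K))
E
```

```text
scene dripper rim 405 (array([ 694.9, -221.6]), 46.0) 188.4134132677923
knob top 45 [ 465.46502761 -275.98814276  198.15982548] (array([ 463.3, -277.1]), 9.7)
mug rim 474 (array([ 746.7, -198.3]), 51.2)
foot ((644.9816284179688, -222.6256103515625), (427.98480224609375, 394.25653076171875), 68.0474853515625)
lever 198 [ 610.14278609 -211.36471667  220.86004187]
156 163 0.92 [ 489. -413.   54.] [154.  92. 110.]
290 230 0.89 [647. -11.  50.] [150.  90. 108.]
199 255 0.75 [ 752. -209.   63.] [150. 152. 142.]
264 279 0.75 [772. -48.  46.] [155.  94. 111.]
121 241 0.65 [ 741. -411.   52.] [159.  95. 113.]
top dripper rim 343 (array([ 696.3, -221.9]), 45.9) 189.29234150916295
knob top 65 [ 463.79428835 -276.99256689  197.39366632] (array([ 463.7, -278.5]), 10.0)
mug rim 182 (array([ 746.9, -197.3]), 49.1)
foot ((651.2134399414062, -230.0035400390625), (433.0065002441406, 425.2506408691406), 77.3736343383789)
lever 164 [ 606.86797196 -213.74587678  222.53056162]
382 145 0.84 [ 741. -423.   40.] [208. 105. 139.]
296 136 0.81 [ 761. -192.   65.] [190. 190. 176.]
227 184 0.73 [637. -12.   9.] [195. 103. 135.]
383 244 0.66 [ 475. -428.   34.] [201. 103. 136.]
242 127 0.58 [792. -50.  32.] [195.  99. 132.]
```

View pics/crop1.png

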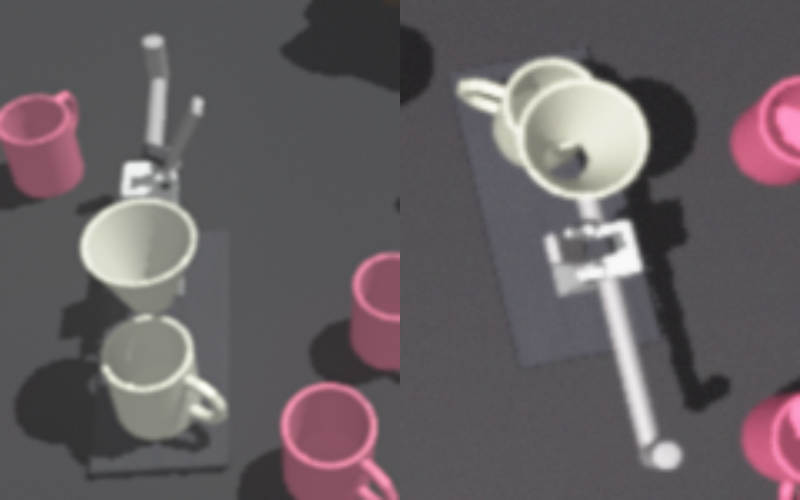

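Confirmed: the right-hand stand carries the white mug. Its arm axis is at about 13.4°, with the knob at (463.6,-277) and the mug about 52 mm ahead of the dripper. Next I retract and raise, then swing round in an arc.

```bash
python3 -m pendant '[{"ty":-0.9,"tz":-0.5},{"ty":-0.9,"tz":-0.5},{"ty":-0.9,"tz":-0.5},{"ty":-0.9,"tz":-0.5},{"ty":-0.9,"tz":-0.5},{"ty":-0.9,"tz":-0.5},{"tx":-0.95,"wz":0.014},{"tx":-0.95,"wz":0.014},{"tx":-0.95,"wz":0.014},{"tx":-0.95,"wz":0.014},{"tx":-0.95,"wz":0.014},{"tx":-0.95,"wz":0.014},{"tx":-0.95,"wz":0.014},{"tx":-0.95,"wz":0.014},{"tx":-0.95,"wz":0.014},{"tx":-0.95,"wz":0.014},{"tx":-0.95,"wz":0.014},{"tx":-0.95,"wz":0.014},{"tx":-0.95,"wz":0.014},{"tx":-0.95,"wz":0.014}]' -1
python3 -m pendant '[{"tx":-0.95,"wz":0.014},{"tx":-0.95,"wz":0.014},{"tx":-0.95,"wz":0.014},{"tx":-0.95,"wz":0.014},{"tx":-0.95,"wz":0.014},{"tx":-0.95,"wz":0.014},{"tx":-0.95,"wz":0.014},{"tx":-0.95,"wz":0.014},{"tx":-0.95,"wz":0.014},{"tx":-0.95,"wz":0.014},{"tx":-0.95,"wz":0.014},{"tx":-0.95,"wz":0.014},{"tx":-0.95,"wz":0.014},{"tx":-0.95,"wz":0.014},{"tx":-0.95,"wz":0.014},{"tx":-0.95,"wz":0.014},{"tx":-0.95,"wz":0.014},{"tx":-0.95,"wz":0.014},{"tx":-0.95,"wz":0.014},{"tx":-0.95,"wz":0.014}]'
python3 -m pendant '[{"tx":-0.95,"wz":0.014},{"tx":-0.95,"wz":0.014},{"wz":0.0254},{"wz":0.0254},{"wz":0.0254},{"wz":0.0254},{"wz":0.0254},{"wz":0.0254},{"wz":0.0254},{"wz":0.0254},{"wz":0.0254},{"wz":0.0254},{}]'
cat >> h.py <<'E'
def go(target,yaw=None):
    "mm and deg still to go, in tool axes"
    o=get_obs(); r=R.from_quat(o['tcp_rot']); M=r.as_matrix()
    d=M.T@(np.array(target)-o['ee_pos']); y=np.degrees(np.arctan2(M[1,1],M[0,1]))
    print('tcp',o['ee_pos'].round(1),'tool mm',d.round(1),'share',(d/25).round(2),'yaw_y',y.round(2),'tilt',M[:,2].round(3),'t',round(o['clock'],2),'F',o['contact_force'].round(1))
E
python3 - <<'E'
from h import *
s=optics.snapshot('wrist');P=cloud(s);p=P.reshape(-1,3)
cv2.imwrite('pics/w1.png',cv2.cvtColor(s['pixels'],cv2.COLOR_RGB2BGR))
k=p[(np.hypot(p[:,0]-464,p[:,1]+277)<30)&(p[:,2]>190)&(p[:,2]<206)];print(len(k),len(k) and (np.median(k,0),circ(k[:,:2])))
for r in landmark_of('wrist','boom_knob'): print(r['conf'],pt(s,r['position'][0]*512,r['position'][1]*384,z=180))
go([463.6,-277,180])
E
```

```text
0 0
tcp [228.7 635.1 248.3] tool mm [-530.1 -778.5   68.3] share [-21.2  -31.14   2.73] yaw_y 70.19 tilt [ 0.  0. -1.] t 1.0 F [-0.2 -0.4  0.2]invalid input at $[0]: expected keys tx, ty, tz, wx, wy, wz
invalid input at $[0]: expected keys tx, ty, tz, wx, wy, wz
invalid input at $[0]: expected keys tx, ty, tz, wx, wy, wz
```

View pics/w1.png

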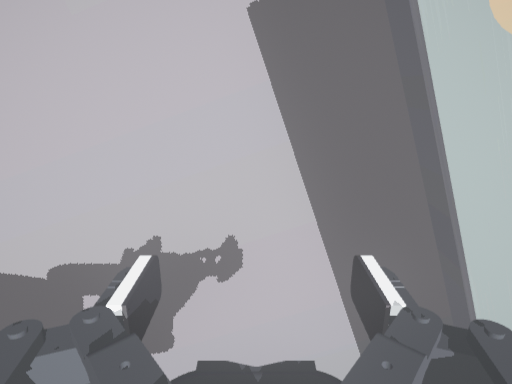

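The picture only shows the start position, because the moves were refused: every row needs all six keys.

```bash
python3 -m pendant '[{"tx":0,"ty":-0.9,"tz":-0.5,"wx":0,"wy":0,"wz":0},{"tx":0,"ty":-0.9,"tz":-0.5,"wx":0,"wy":0,"wz":0},{"tx":0,"ty":-0.9,"tz":-0.5,"wx":0,"wy":0,"wz":0},{"tx":0,"ty":-0.9,"tz":-0.5,"wx":0,"wy":0,"wz":0},{"tx":0,"ty":-0.9,"tz":-0.5,"wx":0,"wy":0,"wz":0},{"tx":0,"ty":-0.9,"tz":-0.5,"wx":0,"wy":0,"wz":0},{"tx":-0.95,"ty":0,"tz":0,"wx":0,"wy":0,"wz":0.014},{"tx":-0.95,"ty":0,"tz":0,"wx":0,"wy":0,"wz":0.014},{"tx":-0.95,"ty":0,"tz":0,"wx":0,"wy":0,"wz":0.014},{"tx":-0.95,"ty":0,"tz":0,"wx":0,"wy":0,"wz":0.014},{"tx":-0.95,"ty":0,"tz":0,"wx":0,"wy":0,"wz":0.014},{"tx":-0.95,"ty":0,"tz":0,"wx":0,"wy":0,"wz":0.014},{"tx":-0.95,"ty":0,"tz":0,"wx":0,"wy":0,"wz":0.014},{"tx":-0.95,"ty":0,"tz":0,"wx":0,"wy":0,"wz":0.014},{"tx":-0.95,"ty":0,"tz":0,"wx":0,"wy":0,"wz":0.014},{"tx":-0.95,"ty":0,"tz":0,"wx":0,"wy":0,"wz":0.014},{"tx":-0.95,"ty":0,"tz":0,"wx":0,"wy":0,"wz":0.014},{"tx":-0.95,"ty":0,"tz":0,"wx":0,"wy":0,"wz":0.014},{"tx":-0.95,"ty":0,"tz":0,"wx":0,"wy":0,"wz":0.014},{"tx":-0.95,"ty":0,"tz":0,"wx":0,"wy":0,"wz":0.014}]' -1 20
```

```text
clock: 2.67
ee_pos: [447.9, 313.9, 323.5]
tcp_rot: [0.463, 0.886, 0.0, 0.0]
contact_force: [-0.4, -0.4, 0.3]
grip_width: 85.4
gripper_force: 0.0
```

```bash
python3 -m pendant '[{"tx":-0.97,"ty":0,"tz":0,"wx":0,"wy":0,"wz":0.014},{"tx":-0.97,"ty":0,"tz":0,"wx":0,"wy":0,"wz":0.014},{"tx":-0.97,"ty":0,"tz":0,"wx":0,"wy":0,"wz":0.014},{"tx":-0.97,"ty":0,"tz":0,"wx":0,"wy":0,"wz":0.014},{"tx":-0.97,"ty":0,"tz":0,"wx":0,"wy":0,"wz":0.014},{"tx":-0.97,"ty":0,"tz":0,"wx":0,"wy":0,"wz":0.014},{"tx":-0.97,"ty":0,"tz":0,"wx":0,"wy":0,"wz":0.014},{"tx":-0.97,"ty":0,"tz":0,"wx":0,"wy":0,"wz":0.014},{"tx":-0.97,"ty":0,"tz":0,"wx":0,"wy":0,"wz":0.014},{"tx":-0.97,"ty":0,"tz":0,"wx":0,"wy":0,"wz":0.014},{"tx":-0.97,"ty":0,"tz":0,"wx":0,"wy":0,"wz":0.014},{"tx":-0.97,"ty":0,"tz":0,"wx":0,"wy":0,"wz":0.014},{"tx":-0.97,"ty":0,"tz":0,"wx":0,"wy":0,"wz":0.014},{"tx":-0.97,"ty":0,"tz":0,"wx":0,"wy":0,"wz":0.014},{"tx":-0.97,"ty":0,"tz":0,"wx":0,"wy":0,"wz":0.014},{"tx":-0.97,"ty":0,"tz":0,"wx":0,"wy":0,"wz":0.014},{"tx":-0.97,"ty":0,"tz":0,"wx":0,"wy":0,"wz":0.014},{"tx":-0.97,"ty":0,"tz":0,"wx":0,"wy":0,"wz":0.014},{"tx":-0.97,"ty":0,"tz":0,"wx":0,"wy":0,"wz":0.014},{"tx":-0.97,"ty":0,"tz":0,"wx":0,"wy":0,"wz":0.014}]'
python3 -m pendant '[{"tx":-0.97,"ty":0,"tz":0,"wx":0,"wy":0,"wz":0.014},{"tx":-0.97,"ty":0,"tz":0,"wx":0,"wy":0,"wz":0.014},{"tx":-0.97,"ty":0,"tz":0,"wx":0,"wy":0,"wz":0.014},{"tx":-0.97,"ty":0,"tz":0,"wx":0,"wy":0,"wz":0.014},{"tx":-0.97,"ty":0,"tz":0,"wx":0,"wy":0,"wz":0.014},{"tx":0,"ty":0,"tz":0,"wx":0,"wy":0,"wz":0.035},{"tx":0,"ty":0,"tz":0,"wx":0,"wy":0,"wz":0.035},{"tx":0,"ty":0,"tz":0,"wx":0,"wy":0,"wz":0.035},{"tx":0,"ty":0,"tz":0,"wx":0,"wy":0,"wz":0.035},{"tx":0,"ty":0,"tz":0,"wx":0,"wy":0,"wz":0.035},{"tx":0,"ty":0,"tz":0,"wx":0,"wy":0,"wz":0.035},{"tx":0,"ty":0,"tz":0,"wx":0,"wy":0,"wz":0.035},{"tx":0,"ty":0,"tz":0,"wx":0,"wy":0,"wz":0},{"tx":0,"ty":0,"tz":0,"wx":0,"wy":0,"wz":0}]'
python3 - <<'E'
from h import *
s=optics.snapshot('wrist');P=cloud(s);p=P.reshape(-1,3)
cv2.imwrite('pics/w2.png',cv2.cvtColor(s['pixels'],cv2.COLOR_RGB2BGR))
k=p[(np.hypot(p[:,0]-464,p[:,1]+277)<30)&(p[:,2]>190)&(p[:,2]<206)];print(len(k),len(k) and (np.median(k,0),circ(k[:,:2])))
for r in landmark_of('wrist','boom_knob'): print(r['conf'],pt(s,r['position'][0]*512,r['position'][1]*384,z=180))
go([463.6,-277,180])
E
```

```text
clock: 4.33
ee_pos: [536.2, -147.4, 323.5]
tcp_rot: [0.797, 0.604, 0.0, 0.0]
contact_force: [-0.1, -0.5, 0.2]
grip_width: 85.3
gripper_force: 0.0
clock: 5.5
ee_pos: [494.0, -259.5, 323.4]
tcp_rot: [0.988, 0.156, 0.0, 0.0]
contact_force: [-0.4, 0.5, -0.9]
grip_width: 85.6
gripper_force: 0.0
458 (array([ 464.02703489, -278.92021314,  197.74438076]), (array([ 462.5, -279.4]), 9.9))
0.86 [ 461.91395627 -281.36062456  180.        ]
tcp [ 494.  -259.5  323.4] tool mm [-34.3   7.2 143.4] share [-1.37  0.29  5.74] yaw_y -72.07 tilt [ 0. -0. -1.] t 5.6 F [ 0.2 -0.4 -0.2]
```

View pics/w2.png

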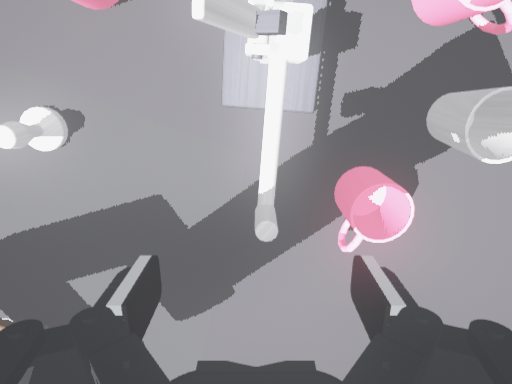

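The knob shows at (267,225), with the rod running to the collar at (290,30) and the lever leaning left at (230,15). I correct, descend and grip.

```bash
python3 -m pendant '[{"tx":0,"ty":0,"tz":0,"wx":0,"wy":0,"wz":0.025},{"tx":-0.69,"ty":0.23,"tz":0,"wx":0,"wy":0,"wz":0},{"tx":-0.68,"ty":0.23,"tz":0,"wx":0,"wy":0,"wz":0},{"tx":0,"ty":0,"tz":0.8,"wx":0,"wy":0,"wz":0},{"tx":0,"ty":0,"tz":0.8,"wx":0,"wy":0,"wz":0},{"tx":0,"ty":0,"tz":0.8,"wx":0,"wy":0,"wz":0},{"tx":0,"ty":0,"tz":0.8,"wx":0,"wy":0,"wz":0},{"tx":0,"ty":0,"tz":0.8,"wx":0,"wy":0,"wz":0},{"tx":0,"ty":0,"tz":0.8,"wx":0,"wy":0,"wz":0},{"tx":0,"ty":0,"tz":0.84,"wx":0,"wy":0,"wz":0},{"tx":0,"ty":0,"tz":0,"wx":0,"wy":0,"wz":0},{"tx":0,"ty":0,"tz":0,"wx":0,"wy":0,"wz":0}]'
python3 -m pendant '[{"tx":0,"ty":0,"tz":0,"wx":0,"wy":0,"wz":0},{"tx":0,"ty":0,"tz":0,"wx":0,"wy":0,"wz":0},{"tx":0,"ty":0,"tz":0,"wx":0,"wy":0,"wz":0},{"tx":0,"ty":0,"tz":0,"wx":0,"wy":0,"wz":0},{"tx":0,"ty":0,"tz":0,"wx":0,"wy":0,"wz":0},{"tx":0,"ty":0,"tz":0,"wx":0,"wy":0,"wz":0},{"tx":0,"ty":0,"tz":0,"wx":0,"wy":0,"wz":0},{"tx":0,"ty":0,"tz":0,"wx":0,"wy":0,"wz":0},{"tx":0,"ty":0,"tz":0,"wx":0,"wy":0,"wz":0},{"tx":0,"ty":0,"tz":0,"wx":0,"wy":0,"wz":0},{"tx":0,"ty":0,"tz":0,"wx":0,"wy":0,"wz":0},{"tx":0,"ty":0,"tz":0,"wx":0,"wy":0,"wz":0}]' 1 40
python3 -c "
from h import *
go([463.3,-278.5,182])"
```

```text
clock: 6.6
ee_pos: [462.8, -278.1, 181.3]
tcp_rot: [0.993, 0.116, -0.001, -0.001]
contact_force: [0.5, 0.5, 0.2]
grip_width: 85.5
gripper_force: 0.0
clock: 7.6
ee_pos: [463.6, -278.7, 183.1]
tcp_rot: [0.993, 0.116, 0.0, 0.0]
contact_force: [-1.6, 1.9, 4.8]
grip_width: 19.0
gripper_force: 39.1
tcp [ 463.6 -278.7  183.1] tool mm [-0.2 -0.3  1.1] share [-0.01 -0.01  0.04] yaw_y -76.69 tilt [ 0. -0. -1.] t 7.6 F [-1.6  1.9  4.8]
```

Gripped (19 mm). I slide forward about 50 mm, then measure the rest.

```bash
python3 -m pendant '[{"tx":0.2,"ty":0,"tz":0,"wx":0,"wy":0,"wz":0},{"tx":0.3,"ty":0,"tz":0,"wx":0,"wy":0,"wz":0},{"tx":0.3,"ty":0,"tz":0,"wx":0,"wy":0,"wz":0},{"tx":0.3,"ty":0,"tz":0,"wx":0,"wy":0,"wz":0},{"tx":0.3,"ty":0,"tz":0,"wx":0,"wy":0,"wz":0},{"tx":0.3,"ty":0,"tz":0,"wx":0,"wy":0,"wz":0},{"tx":0.2,"ty":0,"tz":0,"wx":0,"wy":0,"wz":0},{"tx":0.1,"ty":0,"tz":0,"wx":0,"wy":0,"wz":0},{"tx":0,"ty":0,"tz":0,"wx":0,"wy":0,"wz":0},{"tx":0,"ty":0,"tz":0,"wx":0,"wy":0,"wz":0}]'
cat > m.py <<'E'
from h import *
from scipy.optimize import least_squares
ex=np.array([np.cos(np.radians(13.35)),np.sin(np.radians(13.35))]); ey=np.array([-ex[1],ex[0]])
def fit(q,r,c0):
    f=least_squares(lambda c:np.hypot(*(q-c).T)-r,c0,loss='soft_l1',f_scale=1.); return f.x
O=np.array([606.8,-243.5])
for c in ['scene','top']:
    s=optics.snapshot(c); P=cloud(s); p=P.reshape(-1,3)
    n=lambda x,y,r,a,b:p[(np.hypot(p[:,0]-x,p[:,1]-y)<r)&(p[:,2]>a)&(p[:,2]<b)]
    d=n(746,-210,62,178,190); D=fit(d[:,:2],45,[746,-210])if len(d)>20 else np.zeros(2)
    m=n(746,-210,41,25,85); M=fit(m[:,:2],37.,[746,-210]) if len(m)>20 else np.zeros(2)
    m2=n(746,-210,41,92,100); 
    print(c,'dripper',D.round(1),circ(d[:,:2]),'mug body',len(m),M.round(1),'rim pts',len(m2), 'knob/dripper-mug along',((D-M)@ex).round(1),((D-M)@ey).round(1))
    for nm,z in [('boom_dripper',150),('mug',12)]:
        for r in landmark_of(c,nm)[:6]:
            w=pt(s,r['position'][0]*512,r['position'][1]*384,z=z)
            if np.hypot(w[0]-746,w[1]+210)<60: print(nm,round(r['conf'],2),w.round(1))
    cv2.imwrite(f'pics/{c}_{int(get_obs()["clock"]*100)}.png',cv2.cvtColor(s['pixels'],cv2.COLOR_RGB2BGR))
go([463.6,-278.7,183])
E
python3 m.py; ls pics
```

```text
clock: 8.43
ee_pos: [512.6, -266.8, 183.1]
tcp_rot: [0.993, 0.116, 0.001, -0.0]
contact_force: [-0.5, 2.1, 5.5]
grip_width: 18.7
gripper_force: 39.1
scene dripper [ 745.5 -208.3] (array([ 743.9, -209. ]), 46.2) mug body 574 [ 744.9 -211. ] rim pts 144 knob/dripper-mug along 1.2 2.5
boom_dripper 0.68 [ 739.8 -212.6  150. ]
mug 0.73 [ 741.8 -215.4   12. ]
top dripper [ 743.9 -209. ] (array([ 745.1, -209.3]), 45.9) mug body 176 [ 744.7 -211.4] rim pts 55 knob/dripper-mug along -0.2 2.5
boom_dripper 0.89 [ 746.6 -206.7  150. ]
mug 0.74 [ 748.2 -217.9   12. ]
tcp [ 512.6 -266.8  183.1] tool mm [-50.4   0.3   0.1] share [-2.02  0.01  0.  ] yaw_y -76.69 tilt [ 0.001  0.001 -1.   ] t 8.73 F [-0.5  2.2  4.4]
both.png
crop1.png
scene0.png
scene_858.png
top0.png
top_873.png
topb.png
w1.png
w2.png
```

The dripper is at about (744.7,-209) and the mug at about (745,-211), so it is centred within about 1 mm along the travel. I release, lift, and look at the lever.

```bash
python3 -m pendant '[{"tx":0,"ty":0,"tz":0,"wx":0,"wy":0,"wz":0},{"tx":0,"ty":0,"tz":0,"wx":0,"wy":0,"wz":0},{"tx":0,"ty":0,"tz":0,"wx":0,"wy":0,"wz":0},{"tx":0,"ty":0,"tz":0,"wx":0,"wy":0,"wz":0},{"tx":0,"ty":0,"tz":0,"wx":0,"wy":0,"wz":0},{"tx":0,"ty":0,"tz":0,"wx":0,"wy":0,"wz":0},{"tx":0,"ty":0,"tz":-0.6,"wx":0,"wy":0,"wz":0},{"tx":0,"ty":0,"tz":-0.8,"wx":0,"wy":0,"wz":0},{"tx":0,"ty":0,"tz":-0.8,"wx":0,"wy":0,"wz":0},{"tx":0,"ty":0,"tz":-0.8,"wx":0,"wy":0,"wz":0},{"tx":0,"ty":0,"tz":-0.8,"wx":0,"wy":0,"wz":0},{"tx":0,"ty":0,"tz":-0.8,"wx":0,"wy":0,"wz":0},{"tx":0,"ty":0,"tz":0,"wx":0,"wy":0,"wz":0},{"tx":0,"ty":0,"tz":0,"wx":0,"wy":0,"wz":0}]' -1
cat > l.py <<'E'
from h import *
ex=np.array([np.cos(np.radians(13.35)),np.sin(np.radians(13.35))]); ey=np.array([-ex[1],ex[0]]); O=np.array([607,-244.])
for c in ['wrist','scene','top']:
    s=optics.snapshot(c); p=cloud(s).reshape(-1,3); p=p[~np.isnan(p[:,0])]
    q=np.c_[(p[:,:2]-O)@ex,(p[:,:2]-O)@ey,p[:,2]]; q=q[(abs(q[:,0])<50)&(abs(q[:,1])<95)&(q[:,2]>190)&(q[:,2]<262)]
    print(c,len(q))
    for a in range(190,262,12):
        b=q[(q[:,2]>=a)&(q[:,2]<a+12)]
        if len(b)>3: print(a,len(b),'x',np.percentile(b[:,0],[5,50,95]).round(),'y',np.percentile(b[:,1],[5,50,95]).round())
    k=p[(np.hypot(p[:,0]-513,p[:,1]+267)<25)&(p[:,2]>190)&(p[:,2]<204)]; print('knob',len(k) and circ(k[:,:2]))
    cl=np.c_[(p[:,:2]-O)@ex,(p[:,:2]-O)@ey,p[:,2]];cl=cl[(abs(cl[:,0])<40)&(abs(cl[:,1])<30)&(cl[:,2]>165)&(cl[:,2]<175)]; print('collar top',len(cl),len(cl) and np.percentile(cl,[3,97],axis=0).round())
    cv2.imwrite(f'pics/l_{c}_{int(get_obs()["clock"]*100)}.png',cv2.cvtColor(s['pixels'],cv2.COLOR_RGB2BGR))
go([607,-244,260])
E
python3 l.py; ls pics
```

```text
clock: 9.9
ee_pos: [512.4, -267.5, 298.5]
tcp_rot: [0.993, 0.116, 0.001, 0.001]
contact_force: [-0.1, 0.3, -0.4]
grip_width: 85.4
gripper_force: 0.0
wrist 4305
190 624 x [-3.  6. 14.] y [ 0. 18. 23.]
202 905 x [-2.  6. 14.] y [ 3. 13. 28.]
214 531 x [-3.  6. 15.] y [29. 32. 35.]
226 644 x [-3.  6. 15.] y [35. 37. 40.]
238 794 x [-3.  6. 15.] y [40. 43. 46.]
250 807 x [-3.  6. 15.] y [46. 49. 53.]
knob (array([ 511.6, -267.6]), 9.9)
collar top 2328 [[-13. -21. 168.]
 [ 25.   8. 171.]]
scene 208
190 55 x [ 2. 13. 16.] y [ 5. 19. 28.]
202 55 x [ 1. 11. 16.] y [ 4. 13. 34.]
214 23 x [ 1. 15. 17.] y [32. 35. 40.]
226 23 x [ 2. 15. 17.] y [37. 40. 47.]
238 26 x [ 2. 14. 17.] y [41. 46. 50.]
250 26 x [-1.  9. 16.] y [49. 53. 55.]
knob (array([ 512. , -265.4]), 11.2)
collar top 188 [[-11. -19. 166.]
 [ 27.  26. 173.]]
top 170
190 41 x [-4.  6. 14.] y [ 1. 18. 23.]
202 47 x [ 0.  7. 14.] y [ 3. 11. 29.]
214 15 x [-2.  4. 16.] y [30. 33. 36.]
226 15 x [-3.  6. 14.] y [36. 38. 41.]
238 21 x [-3.  6. 16.] y [42. 45. 53.]
250 31 x [-1.  7. 15.] y [47. 51. 55.]
knob 0
collar top 165 [[-12. -20. 166.]
 [ 26.  23. 173.]]
tcp [ 511.3 -266.7  295.2] tool mm [98.4  0.  35. ] share [3.94 0.   1.4 ] yaw_y -76.7 tilt [-0.003  0.002 -1.   ] t 10.05 F [-0.4 -0.2 -0.9]
both.png
crop1.png
l_scene_1000.png
l_top_1005.png
l_wrist_994.png
scene0.png
scene_858.png
top0.png
top_873.png
topb.png
w1.png
w2.png
```

Lever bar measured: stand origin is about (612.8,-242.6), bar tip at y +50. I close the fingers, go to the bar's +y side, descend, and push it across.

```bash
python3 -m pendant '[{"tx":0,"ty":-0.81,"tz":0,"wx":0,"wy":0,"wz":0},{"tx":0,"ty":-0.81,"tz":0,"wx":0,"wy":0,"wz":0},{"tx":0,"ty":-0.81,"tz":0,"wx":0,"wy":0,"wz":0},{"tx":0,"ty":-0.81,"tz":0,"wx":0,"wy":0,"wz":0},{"tx":0.83,"ty":0,"tz":0,"wx":0,"wy":0,"wz":0},{"tx":0.83,"ty":0,"tz":0,"wx":0,"wy":0,"wz":0},{"tx":0.83,"ty":0,"tz":0,"wx":0,"wy":0,"wz":0},{"tx":0.83,"ty":0,"tz":0,"wx":0,"wy":0,"wz":0},{"tx":0.83,"ty":0,"tz":0,"wx":0,"wy":0,"wz":0},{"tx":0,"ty":0,"tz":0,"wx":0,"wy":0,"wz":0},{"tx":0,"ty":0,"tz":0.85,"wx":0,"wy":0,"wz":0},{"tx":0,"ty":0,"tz":0.85,"wx":0,"wy":0,"wz":0},{"tx":0,"ty":0,"tz":0.85,"wx":0,"wy":0,"wz":0},{"tx":0,"ty":0,"tz":0,"wx":0,"wy":0,"wz":0},{"tx":0,"ty":0,"tz":0,"wx":0,"wy":0,"wz":0}]' 1 40
python3 -c "
from h import *
o=get_obs();d=o['ee_pos'][:2]-[612.8,-242.6];print('stand xy',d@[.973,.231],d@[-.231,.973],o['ee_pos'],o['contact_force'],o['grip_width'])"
```

```text
clock: 11.3
ee_pos: [592.7, -164.0, 230.9]
tcp_rot: [0.993, 0.116, -0.002, -0.001]
contact_force: [-0.4, -0.3, 0.4]
grip_width: -0.2
gripper_force: 0.0
stand xy -1.3740000016015683 81.13797753103788 [ 592.72203221 -163.97721791  230.91725521] [-0.44988908 -0.27794881  0.35848424] -0.19291574355934266
```

```bash
python3 -m pendant '[{"tx":0,"ty":0.35,"tz":0,"wx":0,"wy":0,"wz":0},{"tx":0,"ty":0.35,"tz":0,"wx":0,"wy":0,"wz":0},{"tx":0,"ty":0.32,"tz":0,"wx":0,"wy":0,"wz":0},{"tx":0,"ty":0.32,"tz":0,"wx":0,"wy":0,"wz":0},{"tx":0,"ty":0.32,"tz":0,"wx":0,"wy":0,"wz":0},{"tx":0,"ty":0.32,"tz":0,"wx":0,"wy":0,"wz":0}]'
python3 -m pendant '[{"tx":0,"ty":0.32,"tz":0,"wx":0,"wy":0,"wz":0},{"tx":0,"ty":0.32,"tz":0,"wx":0,"wy":0,"wz":0},{"tx":0,"ty":0.32,"tz":0,"wx":0,"wy":0,"wz":0},{"tx":0,"ty":0.32,"tz":0,"wx":0,"wy":0,"wz":0},{"tx":0,"ty":0.32,"tz":0,"wx":0,"wy":0,"wz":0},{"tx":0,"ty":0.32,"tz":0,"wx":0,"wy":0,"wz":0},{"tx":0,"ty":0,"tz":0,"wx":0,"wy":0,"wz":0},{"tx":0,"ty":0,"tz":0,"wx":0,"wy":0,"wz":0}]'
python3 l.py | tail -40
```

```text
clock: 11.8
ee_pos: [607.4, -213.4, 239.0]
tcp_rot: [0.993, 0.116, 0.003, 0.001]
contact_force: [-0.5, 4.7, 4.7]
grip_width: 0.1
gripper_force: 2.8
clock: 12.47
ee_pos: [616.7, -260.2, 233.3]
tcp_rot: [0.993, 0.115, -0.0, 0.0]
contact_force: [-1.2, -0.0, 0.4]
grip_width: -0.1
gripper_force: 0.0
wrist 3881
190 132 x [-0.  8. 15.] y [-60. -57. -51.]
214 263 x [12. 16. 16.] y [-29. -18.  -8.]
226 846 x [12. 13. 17.] y [-31. -19.  -6.]
238 985 x [12. 16. 17.] y [-31. -18.  -6.]
250 1655 x [-2. 16. 18.] y [-36. -18.  -0.]
knob 0
collar top 1451 [[-11. -21. 166.]
 [ 27.  16. 172.]]
scene 204
190 18 x [ 1.  7. 14.] y [-55. -50. -29.]
214 19 x [ 9. 15. 17.] y [-23. -16.  -8.]
226 55 x [ 8. 12. 16.] y [-29. -15.  -3.]
238 56 x [10. 13. 17.] y [-29. -14.  -3.]
250 56 x [ 6. 14. 18.] y [-31. -17.  -1.]
knob (array([ 506.2, -275.2]), 0.0)
collar top 120 [[  1. -18. 166.]
 [ 27.  28. 174.]]
top 0
knob 0
collar top 1 [[ 25.  27. 172.]
 [ 25.  27. 172.]]
tcp [ 616.7 -259.1  233.5] tool mm [ -5.9 -16.9 -26.5] share [-0.24 -0.68 -1.06] yaw_y -76.68 tilt [-0.  0. -1.] t 12.62 F [-0.6 -0.4 -0.2]
```

The lever has snapped down, with its tip top at about z 190. I press lightly on its end to make sure it is fully home.

```bash
python3 -m pendant '[{"tx":0,"ty":0.6,"tz":0,"wx":0,"wy":0,"wz":0},{"tx":0,"ty":0.6,"tz":0,"wx":0,"wy":0,"wz":0},{"tx":0,"ty":0,"tz":0.4,"wx":0,"wy":0,"wz":0},{"tx":0,"ty":0,"tz":0.4,"wx":0,"wy":0,"wz":0},{"tx":0,"ty":0,"tz":0.2,"wx":0,"wy":0,"wz":0},{"tx":0,"ty":0,"tz":0,"wx":0,"wy":0,"wz":0},{"tx":0,"ty":0,"tz":0,"wx":0,"wy":0,"wz":0}]'
python3 -m pendant '[{"tx":0,"ty":0,"tz":0.08,"wx":0,"wy":0,"wz":0},{"tx":0,"ty":0,"tz":0.06,"wx":0,"wy":0,"wz":0},{"tx":0,"ty":0,"tz":0,"wx":0,"wy":0,"wz":0},{"tx":0,"ty":0,"tz":0,"wx":0,"wy":0,"wz":0}]'
```

```text
clock: 13.2
ee_pos: [623.2, -287.9, 207.4]
tcp_rot: [0.993, 0.116, -0.001, -0.001]
contact_force: [-0.6, 0.5, 0.7]
grip_width: 0.1
gripper_force: 0.0
clock: 13.53
ee_pos: [623.7, -288.2, 205.2]
tcp_rot: [0.993, 0.116, 0.0, -0.0]
contact_force: [0.2, 0.4, -0.1]
grip_width: 0.1
gripper_force: 0.0
```

```bash
python3 -m pendant '[{"tx":0,"ty":0,"tz":0.08,"wx":0,"wy":0,"wz":0},{"tx":0,"ty":0,"tz":0,"wx":0,"wy":0,"wz":0},{"tx":0,"ty":0,"tz":0,"wx":0,"wy":0,"wz":0}]'
python3 -m pendant '[{"tx":0,"ty":0,"tz":0.06,"wx":0,"wy":0,"wz":0},{"tx":0,"ty":0,"tz":0,"wx":0,"wy":0,"wz":0},{"tx":0,"ty":0,"tz":0,"wx":0,"wy":0,"wz":0}]'
```

```text
clock: 13.78
ee_pos: [623.9, -288.4, 204.5]
tcp_rot: [0.993, 0.116, 0.0, 0.0]
contact_force: [-1.7, 1.6, 5.4]
grip_width: -0.1
gripper_force: 2.5
clock: 14.03
ee_pos: [624.0, -288.6, 204.0]
tcp_rot: [0.993, 0.116, 0.0, 0.0]
contact_force: [-3.4, 2.8, 7.8]
grip_width: 0.1
gripper_force: 4.0
```

Firm contact at z ≈ 187.5 with 8 N, so the lever is on its stop. I lift away and verify.

```bash
python3 -m pendant '[{"tx":0,"ty":0,"tz":-0.8,"wx":0,"wy":0,"wz":0},{"tx":0,"ty":0,"tz":-0.9,"wx":0,"wy":0,"wz":0},{"tx":0,"ty":0,"tz":-0.9,"wx":0,"wy":0,"wz":0},{"tx":0,"ty":0,"tz":-0.9,"wx":0,"wy":0,"wz":0},{"tx":0,"ty":0,"tz":-0.9,"wx":0,"wy":0,"wz":0},{"tx":-0.9,"ty":0,"tz":0,"wx":0,"wy":0,"wz":0},{"tx":-0.9,"ty":0,"tz":0,"wx":0,"wy":0,"wz":0},{"tx":-0.9,"ty":0,"tz":0,"wx":0,"wy":0,"wz":0},{"tx":-0.9,"ty":0,"tz":0,"wx":0,"wy":0,"wz":0},{"tx":-0.9,"ty":0,"tz":0,"wx":0,"wy":0,"wz":0},{"tx":-0.9,"ty":0,"tz":0,"wx":0,"wy":0,"wz":0},{"tx":-0.9,"ty":0,"tz":0,"wx":0,"wy":0,"wz":0},{"tx":0,"ty":0,"tz":0,"wx":0,"wy":0,"wz":0},{"tx":0,"ty":0,"tz":0,"wx":0,"wy":0,"wz":0}]'
python3 - <<'E'
from h import *
ex=np.array([.973,.231]);ey=np.array([-.231,.973]);O=np.array([612.8,-242.6])
s=optics.snapshot('wrist');p=cloud(s).reshape(-1,3);p=p[~np.isnan(p[:,0])]
q=np.c_[(p[:,:2]-O)@ex,(p[:,:2]-O)@ey,p[:,2]];q=q[(abs(q[:,0])<9)&(q[:,2]>180)&(q[:,2]<240)]
for y in range(-65,20,10):
    b=q[abs(q[:,1]-y)<5]
    if len(b): print(y,len(b),np.median(b[:,2]).round(1))
E
sed -i 's/scene_/z_/' m.py; python3 m.py; F=$(ls -t pics/scene_*.png|head -1); python3 -c "
import cv2;a=cv2.imread('$F')[110:300,120:300];cv2.imwrite('pics/fin.png',cv2.resize(a,(568,600)))"
```

```text
clock: 15.2
ee_pos: [469.8, -325.0, 311.3]
tcp_rot: [0.993, 0.115, 0.0, 0.0]
contact_force: [0.2, 0.4, 0.5]
grip_width: -0.1
gripper_force: 0.0
scene dripper [ 745.4 -208.5] (array([ 743.3, -209.2]), 46.2) mug body 574 [ 744.9 -211. ] rim pts 151 knob/dripper-mug along 1.1 2.3
boom_dripper 0.97 [ 737.  -214.3  150. ]
top dripper [ 743.6 -208.6] (array([ 745.4, -210.1]), 45.7) mug body 174 [ 744.6 -211.5] rim pts 58 knob/dripper-mug along -0.2 3.0
boom_dripper 0.71 [ 742.3 -205.3  150. ]
mug 0.65 [ 741.4 -208.6   12. ]
tcp [ 471.  -324.5  311.4] tool mm [  3.4 -46.2 128.4] share [ 0.13 -1.85  5.14] yaw_y -76.64 tilt [-0.  0. -1.] t 15.55 F [-0.3 -1.   0.1]
```

View pics/fin.png

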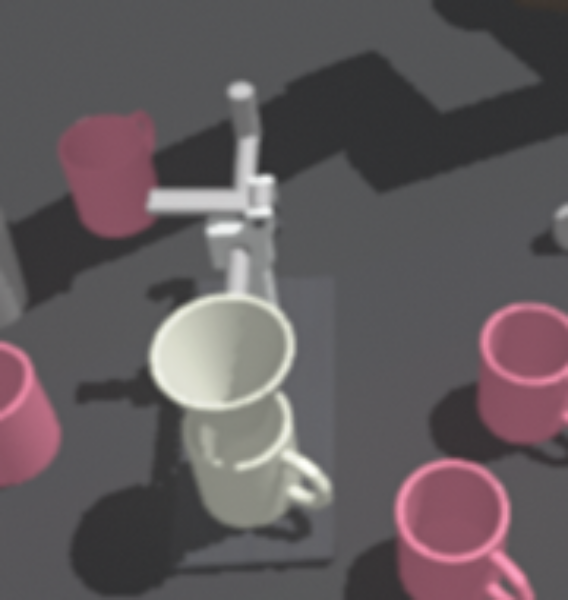

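The final picture shows the lever lying level to -y at (195,200), the dripper (222,352) over the mug, and the mug standing unmoved. The gripper is clear, so I hand in.

```bash
python3 -c "
from workcell import ticket
print(ticket.finish_job())"
```

```text
the job is handed in; nothing more can be done
None
```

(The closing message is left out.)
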